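Set the recipe tablet upright on its kickstand and hold it

TASK

The tablet holder on the supper table is tipped forward with its yellow kickstand folded up behind it. First flip the kickstand over centre and all the way down, then swing the frame upright until the kickstand's foot comes down on the rubber pad of the plinth. The frame is front-heavy and would tip forward again, so do not let go: finish while your fingers hold it upright, and leave the jar and the bottle beside it standing where they are.

Things in the scene. Friction and masses are not known exactly. Their poses are not given: they have to be found in the camera images.
- holder: tablet holder: dark wooden plinth fixed to the table, 245 x 250 x 18 mm, origin on the table directly under the frame's hinge; x points to its back, y along the hinge, z up; it reaches 110 mm in front of the hinge and 135 mm behind. Two aluminium cheeks, 60 mm high, 34 mm deep, carry the hinge at y = +-89 mm. Its place and yaw vary; it does not move
- pad (a point): centre of the top of the black rubber pad on the plinth, 55 x 90 mm, 21 mm above the table, 92 mm behind the hinge: the kickstand's foot belongs on it
- hub (a point): centre of the frame's hinge, 45 mm above the table over the holder's origin; the hinge axis is its y axis
- frame (a joint): tilt of the frame about the hinge, rad: 0 upright, negative tipped forward (towards the holder's -x), positive leaning back; stops at -0.6 (where it rests at the start) and 0.3. Nearly free hinge; frame and tablet weigh 0.44 to 0.7 kg and, even upright with kickstand down, fall forward if not held. With the kickstand down its foot meets the pad at about +0.01 and stops it going back
- tab_top (a point): middle of the top edge of the orange grip tab on the frame, 225 mm from the hinge. Tab: 90 mm wide, 16 mm thick (8 mm each way in x), top 53 mm free; below it an aluminium back 200 mm wide and on the front a black tablet 235 mm wide, whose face is 25 mm before the hinge plane. Axes turn with the frame: x out of its back, y along the hinge, z up the frame
- kickstand (a joint): angle of the kickstand on the frame, rad: 0 folded up flat along the frame's back, growing as it swings out backwards and down, 2.64 its stop, fully down. Pivot 117 mm above the hinge and 20 mm behind the hinge plane. No spring: its own weight (50 g) holds it folded and, once swung past vertical (over centre, about 0.6 rad with the frame tipped forward), makes it drop to its stop in about a second.
- foot (a point): centre of the kickstand's black rubber foot, a bar 16 mm thick and 50 mm long along y, at the end of the yellow leg (16 mm wide, 8 mm thick), 150 mm from its pivot; folded, it stands 42 mm above the tab's top edge and 20 mm behind it, free on all sides. Axes turn with the leg, z along it away from the pivot
- jar: bystander: amber jar with red lid, 90 mm diameter, 170 mm high, origin under its centre; beside the holder
- bottle: bystander: clear bottle with black cap, 74 mm diameter, 250 mm high, origin under its centre; beside the holder

How it is judged:
By the outcome, as a careful person would: the job done as asked, in the order asked, and still so for the second after the job is handed in, while the arm keeps its last pose, push and grip.
It also fails if it takes over 48 s, if anything falls off the work surface, if the arm or the gripper's body presses on something with over 40 N, if the wrist force passes 120 N, or if a joint passes its speed limit or range.

ROBOT

A 7-joint arm with a two-finger parallel gripper is mounted at the origin on the work surface. World frame = base frame: x ahead of the robot, y to its left, z up, the work surface at z = 0. Lengths are in m, angles in rad, forces in N, time in s.
With the tool pointing down it reaches from about 0.425 to 0.95 m from the base axis. Payload 4.7 kg.
Tool frame: the origin (TCP) lies between the finger pads; the fingertips stand 25 mm ahead of it and the grasp point (between the pads) lies 6 mm ahead of it; z points along the fingers, y is the line along which they close (so a half turn about z gives the same grasp; the last joint's range is limited). The gripper opens to 85 mm and grips with 20 to 120 N. Pads are 22 mm wide; open, the fingers measure 114 mm over their backs; the gripper's body (76 mm by 85 mm) begins 54 mm behind the grasp point. The pads swing forward as they close: fully open they stand 13 mm farther back than shut.
Start: joints at [1.164, 0.469, -0.049, 1.532, 0.024, 1.141, -0.082], TCP at [0.249, -0.627, 0.256] pointing down, gripper open.
Joint ranges: [-2.59, 2.59], [-0.33, 1.99], [-1.39, 1.29], [0.1, 2.45], [-1.04, 4.18], [0.21, 1.99], [-2.66, 2.66]. Speed limits (rad/s): [2.57, 2.57, 3.14, 3.14, 3.14, 3.14, 3.14].

INTERFACE

Orientations are given as a 3x3 rotation matrix whose columns are the frame's x, y, z axes.
In Python, from rig import * gives the robot as it stands. Calls block until the motion is done:
- movep(position, orientation): joint-space move of the TCP to a pose.
- move_l(position, attitude=None, feed=0.15, until_force=None): straight line of the TCP; attitude=None keeps the orientation; feed is the mean speed in m/s. With until_force (N) it stops when the force on the tool has changed by that much, and returns True; else False.
- move_joints(angles): joint-space move.
- command_gripper(opening, newtons=None): finger opening in m; newtons is the grip in N (None keeps the last); returns when the fingers have stopped.
- sleep(seconds).
- inverse_kinematics(position, orientation): joint angles nearest the present ones, or None.
- sense(): the state.
- camera(name): name is "scene" or "top"; returns (picture, depth): 400x640x3 uint8, red, green, blue; 400x640 float32, m along the optical axis (not along the pixel's ray), 0 where there is no reading.
- camera_params(name): a dict with "K" (3x3 intrinsics, pixels), "position" and "rotation" of the camera in the world. Camera axes: x right, y down, z forward; pixel columns grow to the right and rows downward; lengths in m; the calibration is good to about 2 mm. A picture is of the moment at which its call begins. camera_params takes no time and is no camera call.
A pose or a line that the arm cannot do raises Unreachable and nothing moves.
- finish_job(): hands the job in; it is judged then, once.
The state is a dict: "time_s": time; "joint_pos": joint angles; "qd": joint speeds; "joint_efforts": joint torques, N m; "position": TCP position; "tcp_rot": TCP orientation; "wrist_force": force on the tool from outside, world axes, zero at the start; "ft_torque": the same for the moment, N m; "finger_gap": finger opening in m; "gripper_force": force on a finger pad.
Only numpy, scipy, OpenCV 4.12 (cv2) and the standard library are available. Lean on these libraries where they do the work, as an engineer would, in place of code of your own. Each camera call takes 0.05 s, during which the arm holds its last target. There are 200 camera calls.

## Working session

There is one attempt and no reset: what is moved stays moved. The work goes in short steps, each a Python script; the robot and the scene stay as the last script left them, time stands still between calls to the robot, and variables do not carry over. Pictures are saved under pics/ and viewed, at most 10 in all, crops included, and the job is handed in when it is done.

```bash
mkdir -p pics
python3 - <<'E'
from rig import *
import cv2,numpy as np
for n in("scene","top"):
    p,d=camera(n);cv2.imwrite(f"pics/{n}0.png",p[:,:,::-1]);np.savez(f"{n}0.npz",p=p,d=d)
    c=camera_params(n);print(n,c)
    print((d>0).mean())
print(sense()["time_s"])
E
```

```text
scene {'K': array([[402.11483108,   0.        , 321.06768359],
       [  0.        , 402.11483108, 200.45359678],
       [  0.        ,   0.        ,   1.        ]]), 'position': array([1.33927336, 0.53601517, 1.00424008]), 'rotation': array([[-0.53993849,  0.58624952, -0.60396848],
       [ 0.84158686,  0.36402094, -0.3990242 ],
       [-0.01407058, -0.72374046, -0.68992881]])}
0.99102734375
top {'K': array([[445.89410984,   0.        , 320.63414763],
       [  0.        , 445.89410984, 201.52161712],
       [  0.        ,   0.        ,   1.        ]]), 'position': array([0.47007344, 0.06513676, 1.33897526]), 'rotation': array([[-0.00886175, -0.99161132,  0.12895138],
       [-0.99992425,  0.00988904,  0.0073284 ],
       [-0.00854213, -0.12887667, -0.99162384]])}
0.99596875
0.1
```

View pics/scene0.png

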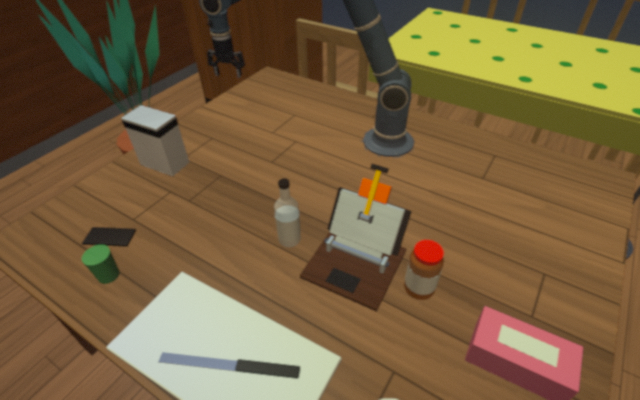

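View pics/top0.png

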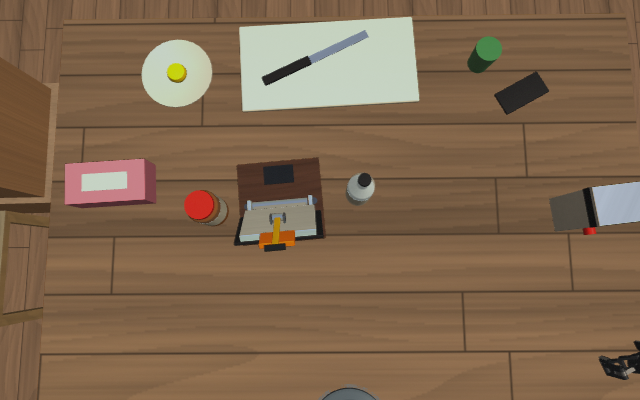

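The scene view shows the holder with its back (pad at (343,280)) facing away from the robot, the orange tab at (375,190), the foot at (380,168), the bottle at (287,215) and the jar at (425,268). In the top view the pad is at (279,175), the tab at (277,240), the foot at (275,247), the jar lid at (199,205) and the bottle cap at (364,180).

```bash
cat > h.py <<'E'
import cv2,numpy as np
from rig import *
def cloud(n,d):
    c=camera_params(n);K=c["K"];v,u=np.mgrid[:400,:640]
    r=np.stack([(u-K[0,2])/K[0,0],(v-K[1,2])/K[1,1],np.ones(u.shape)],-1)*d[...,None]
    return r@c["rotation"].T+c["position"]
def mask(p,name,box):
    h=cv2.cvtColor(p,cv2.COLOR_RGB2HSV).astype(int);H,S,V=h[...,0],h[...,1],h[...,2]
    m={"orange":(H>=6)&(H<=16)&(S>200)&(V>190),"yellow":(H>=19)&(H<=28)&(S>180)&(V>150),
       "dark":V<48,"red":((H<5)|(H>175))&(S>220)&(V>180),"plinth":(V>48)&(V<88)&(S>90)}[name]
    b=np.zeros(m.shape,bool);b[box[1]:box[3],box[0]:box[2]]=1
    m=(m&b).astype(np.uint8);n,l,s,_=cv2.connectedComponentsWithStats(m)
    return l==1+np.argmax(s[1:,4]) if n>1 else m>0
def ray(n,uv):
    c=camera_params(n);r=c["rotation"]@np.linalg.inv(c["K"])@[*uv,1];return c["position"],r/np.linalg.norm(r)
def tri(a,b):
    (p,r),(q,s)=ray("scene",a),ray("top",b);t=np.linalg.lstsq(np.c_[r,-s],q-p,rcond=None)[0]
    A,B=p+t[0]*r,q+t[1]*s;return (A+B)/2,np.linalg.norm(A-B)
def plane(n,uv,z):
    p,r=ray(n,uv);return p+r*(z-p[2])/r[2]
E
python3 - <<'E'
from h import *
B={"scene":{"orange":(355,170,400,210),"yellow":(355,165,390,220),"foot":(366,158,392,174),"pad":(322,265,365,295),"red":(405,235,450,270),"cap":(272,175,295,192),"plinth":(295,225,410,310)},
"top":{"orange":(250,225,305,255),"yellow":(265,212,290,250),"foot":(258,240,292,254),"pad":(258,160,300,190),"red":(180,185,220,225),"cap":(350,168,378,192),"plinth":(230,150,330,250)}}
C={}
for n in B:
    z=np.load(n+"0.npz");p,d=z["p"],z["d"];X=cloud(n,d)
    for k,b in B[n].items():
        m=mask(p,{"foot":"dark","pad":"dark","cap":"dark"}.get(k,k),b);v,u=np.nonzero(m)
        C[n,k]=(u.mean(),v.mean());q=X[m]
        r=cv2.minAreaRect(np.c_[u,v].astype(np.int32))
        print(n,k,m.sum(),np.round(C[n,k],1),"cloud med",np.round(np.median(q,0),3),"lo",np.round(np.percentile(q,3,0),3),"hi",np.round(np.percentile(q,97,0),3),"px",np.round(cv2.boxPoints(r)).astype(int).tolist() if k in("pad","foot","plinth","orange") else "")
for k in B["top"]:
    P,e=tri(C["scene",k],C["top",k]);print(k,np.round(P,3),round(e,4))
for n in("scene","top"): print("pad on plane",plane(n,C[n,"pad"],.021))
E
```

```text
scene orange 201 [381.6 192.5] cloud med [0.526 0.211 0.214] lo [0.513 0.194 0.195] hi [0.541 0.226 0.234] px [[373, 199], [378, 183], [390, 186], [385, 202]]
scene yellow 226 [372.4 190.3] cloud med [0.541 0.188 0.221] lo [0.262 0.063 0.003] hi [0.58  0.196 0.271] px 
scene foot 10 [376.1 166.9] cloud med [0.508 0.175 0.281] lo [0.504 0.168 0.278] hi [0.509 0.187 0.285] px [[373, 167], [373, 166], [380, 167], [380, 168]]
scene pad 405 [342.8 279.9] cloud med [0.729 0.204 0.021] lo [0.705 0.164 0.018] hi [0.754 0.243 0.025] px [[326, 281], [332, 267], [360, 279], [354, 292]]
scene red 467 [428.5 250.8] cloud med [0.622 0.399 0.17 ] lo [0.59  0.368 0.167] hi [0.653 0.43  0.173] px 
scene cap 55 [283.5 183.8] cloud med [ 0.676 -0.03   0.249] lo [ 0.663 -0.041  0.24 ] hi [ 0.686 -0.02   0.252] px 
scene plinth 3170 [353.1 274.2] cloud med [0.694 0.231 0.018] lo [0.567 0.088 0.011] hi [0.773 0.321 0.023] px [[299, 277], [336, 194], [415, 229], [379, 312]]
top orange 41 [288.6 243. ] cloud med [0.511 0.153 0.231] lo [0.506 0.142 0.228] hi [0.516 0.17  0.239] px [[281, 245], [281, 241], [294, 241], [294, 245]]
top yellow 154 [275.9 230.9] cloud med [0.542 0.186 0.225] lo [0.51  0.178 0.17 ] hi [0.578 0.194 0.269] px 
top foot 117 [274.6 247.1] cloud med [0.5   0.182 0.283] lo [0.493 0.16  0.279] hi [0.507 0.205 0.288] px [[265, 245], [284, 243], [284, 249], [265, 251]]
top pad 525 [278.1 174.1] cloud med [0.726 0.202 0.021] lo [0.699 0.16  0.016] hi [0.752 0.244 0.026] px [[263, 166], [292, 164], [293, 182], [264, 184]]<stdin>:9: RuntimeWarning: Mean of empty slice.
  ret = ret.dtype.type(ret / rcount)
  return _methods._mean(a, axis=axis, dtype=dtype,
  ret = um.true_divide(
Traceback (most recent call last):
IndexError: index -1 is out of bounds for axis 0 with size 0
```

```bash
cat >> h.py <<'E'
def Rz(a): c,s=np.cos(a),np.sin(a);return np.array([[c,-s,0],[s,c,0],[0,0,1.]])
def Ry(a): c,s=np.cos(a),np.sin(a);return np.array([[c,0,s],[0,1,0],[-s,0,c]])
E
python3 - <<'E'
from h import *
Z={n:np.load(n+"0.npz") for n in("scene","top")}
C={}
for n,b,f in(("scene",(322,265,365,295),(366,158,392,176)),("top",(258,160,300,190),(258,240,292,254))):
    X=cloud(n,Z[n]["d"]);m=mask(Z[n]["p"],"dark",b);v,u=np.nonzero(m);C[n]=(u.mean(),v.mean())
    P=np.array([plane(n,uv,.021) for uv in np.c_[u,v]])
    print(n,"pad",P.mean(0),cv2.minAreaRect((P[:,:2]*1000).astype(np.float32)))
    x=X[f[1]:f[3],f[0]:f[2]];q=x[(x[...,2]>.262)&(x[...,2]<.32)];h=q[:,2]
    print(n,"foot",q.mean(0),np.percentile(q,[2,98],0).round(3).tolist(),"axis",np.linalg.svd(q-q.mean(0))[2][0])
    # plinth back/side edges: points at plinth height
    s=(np.abs(X[...,2]-.018)<.006)&(abs(X[...,0]-.66)<.16)&(abs(X[...,1]-.2)<.16)
    q=X[s];q=q[q[:,0]>.62];print("plinth",cv2.minAreaRect((q[:,:2]*1000).astype(np.float32)))
print("pad tri",tri(C["scene"],C["top"]))
X=cloud("top",Z["top"]["d"]);p=Z["top"]["p"]
for n in Z:
  X=cloud(n,Z[n]["d"]).reshape(-1,3)
  o=Z[n]["p"].reshape(-1,3).astype(int);k=(o[:,0]>180)&(o[:,1]>50)&(o[:,1]<130)&(o[:,2]<60)&(abs(X[:,0]-.53)<.06)&(abs(X[:,1]-.19)<.08)&(X[:,2]>.15)
  print(n,"tab",k.sum(),np.percentile(X[k],[2,50,98],0).round(3).tolist())
  b=(X[:,1]>-.1)&(X[:,1]<.02)&(abs(X[:,0]-.66)<.1)&(X[:,2]>.2);print("bottle top",X[b].mean(0))
E
```

```text
scene pad [0.72890407 0.20377049 0.021     ] ((728.8712768554688, 203.6702423095703), (51.64922332763672, 84.412353515625), 4.0739426612854)
scene foot [0.50671143 0.18635011 0.27767   ] [[0.497, 0.162, 0.263], [0.515, 0.209, 0.286]] axis [ 0.10459772 -0.9940487   0.03043844]
plinth ((691.8054809570312, 200.99575805664062), (161.6466827392578, 250.09376525878906), 4.508599281311035)
top pad [0.72589896 0.20217996 0.021     ] ((726.0390625, 202.09329223632812), (54.387874603271484, 88.54473876953125), 4.238760948181152)
top foot [0.50122853 0.18327863 0.28136627] [[0.492, 0.159, 0.265], [0.513, 0.207, 0.288]] axis [ 0.08636733 -0.99568771 -0.03386241]
plinth ((699.4430541992188, 215.58067321777344), (155.93580627441406, 289.0903625488281), 0.27484777569770813)
pad tri (array([0.72661104, 0.20261067, 0.01712765]), np.float64(6.527784844498338e-05))
scene tab 427 [[0.512, 0.145, 0.192], [0.529, 0.195, 0.214], [0.546, 0.226, 0.235]]
bottle top [ 0.67469243 -0.02938367  0.23328026]
top tab 85 [[0.502, 0.142, 0.227], [0.511, 0.16, 0.233], [0.516, 0.226, 0.238]]
bottle top [ 0.66527223 -0.03427922  0.24550376]
```

```bash
cat >> h.py <<'E'
yaw=.08;O=np.array([.6358,.1956,0])
def W(x,y,z): return O+Rz(yaw)@[x,y,z]
def R(t,s): return Rz(yaw)@Ry(t)@np.array([[0,s,0],[s,0,0],[0,0,-1.]])
def grasp(t,s,up=.206,dx=0): # TCP for tab held at frame height `up`
    return O+[0,0,.045]+Rz(yaw)@Ry(t)@[dx,0,up+.006],R(t,s)
E
python3 - <<'E'
from h import *
for s in(1,-1):
    L=[(W(-.2,0,.42),R(0,s)),(W(-.2,0,.287),R(0,s)),(W(-.02,0,.287),R(0,s)),grasp(-.6,s,.33),grasp(-.6,s),grasp(-.3,s),grasp(0.01,s)]
    for a in L:
        q=inverse_kinematics(*a);print(s,a[0].round(3),None if q is None else np.round(q,2))
print(sense()["tcp_rot"].round(2).tolist())
E
```

```text
1 [0.436 0.18  0.42 ] [ 0.67  0.16 -1.27  1.7   0.16  1.4  -0.55]
1 [0.436 0.18  0.287] [ 0.49  0.26 -1.12  1.91  0.26  1.13 -0.66]
1 [0.616 0.194 0.287] [ 0.25  0.56 -0.93  1.53  0.46  1.28 -0.66]
1 [0.447 0.18  0.322] [ 0.35 -0.14 -0.88  2.19  0.31  0.52 -0.7 ]
1 [0.516 0.186 0.22 ] [ 0.01  0.18 -0.62  2.22  1.05  0.43 -1.39]
1 [0.573 0.191 0.248] [ 0.34  0.41 -0.98  1.88  0.65  0.85 -0.87]
1 [0.638 0.196 0.257] [ 0.2   0.61 -0.87  1.51  0.47  1.26 -0.65]
-1 [0.436 0.18  0.42 ] None
-1 [0.436 0.18  0.287] [ 0.52  0.28 -1.17  1.91  0.29  1.13  2.46]
-1 [0.616 0.194 0.287] [ 0.36  0.67 -1.18  1.53  0.63  1.37  2.35]
-1 [0.447 0.18  0.322] [-1.02 -0.16  0.32  2.24  0.66  0.65  2.08]
-1 [0.516 0.186 0.22 ] [ 0.46  0.32 -1.17  2.2   1.25  0.62  1.62]
-1 [0.573 0.191 0.248] [ 0.45  0.49 -1.17  1.87  0.78  0.93  2.17]
-1 [0.638 0.196 0.257] [ 0.34  0.75 -1.18  1.5   0.69  1.37  2.33]
[[0.93, 0.37, -0.0], [0.37, -0.93, 0.0], [-0.0, -0.0, -1.0]]
```

Run:
```python
from h import *
p=sense()["position"]
try: move_l([p[0],p[1],.42],feed=.25)
except Unreachable as e: print("lift",e)
command_gripper(0,30)
movep(W(-.2,0,.42),R(0,1))
movep(W(-.2,0,.287),R(0,1))
s=sense();print(s["time_s"],s["position"],s["finger_gap"])
print(move_l(W(-.02,0,.287),feed=.12,until_force=15))
s=sense();print(s["time_s"],s["position"],s["wrist_force"])
sleep(1.2)
for n in("scene","top"):
    c,d=camera(n);np.savez(n+"1.npz",p=c,d=d)
    y,x=(150,260) if n=="scene" else (140,180)
    cv2.imwrite(f"pics/{n}1.png",cv2.resize(c[y:y+150,x:x+200,::-1],(800,600)))
```

```text
5.175 [0.43724703 0.18010052 0.28803985] 0.00024446005122536813
True
5.9833 [0.52066797 0.18645765 0.28845613] [-2.27585467 -1.61975264  8.37667316]
```

View pics/scene1.png

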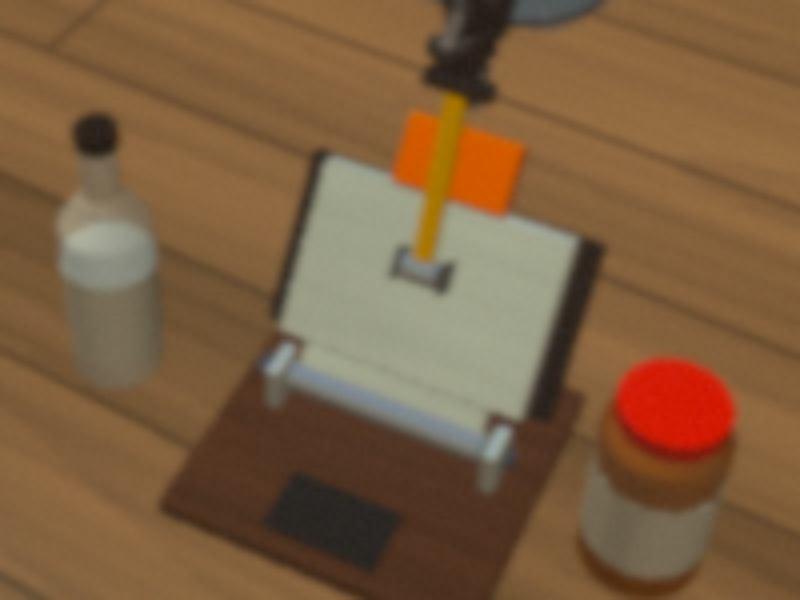

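The kickstand leg has started swinging out, with the foot behind the fingers at (470,90). The force stop tripped early. I'll check the resting force and continue with a higher threshold.

Run:
```python
from h import *
s=sense();print(s["position"].round(4),s["wrist_force"].round(1))
for x in(-.09,-.06,-.03,-.01):
    h=move_l(W(x,0,.295),feed=.1,until_force=30);s=sense();print(x,h,s["time_s"],s["position"].round(3),s["wrist_force"].round(1))
    if h: break
sleep(.8)
for n in("scene","top"):
    c,d=camera(n);np.savez(n+"2.npz",p=c,d=d)
    y,x=(150,260) if n=="scene" else (140,180)
    cv2.imwrite(f"pics/{n}2.png",cv2.resize(c[y:y+150,x:x+200,::-1],(800,600)))
```

```text
[0.5181 0.1862 0.2877] [-2.4 -1.2  6.9]
-0.09 False 7.7417 [0.546 0.188 0.294] [-0.6  0.2  0.2]
-0.06 False 8.1917 [0.575 0.191 0.295] [0.3 0.1 0.3]
-0.03 False 8.6417 [0.605 0.193 0.295] [-0.2  0.2 -0.8]
-0.01 False 8.9917 [0.625 0.195 0.295] [ 0.3 -0.1 -1. ]
```

View pics/scene2.png

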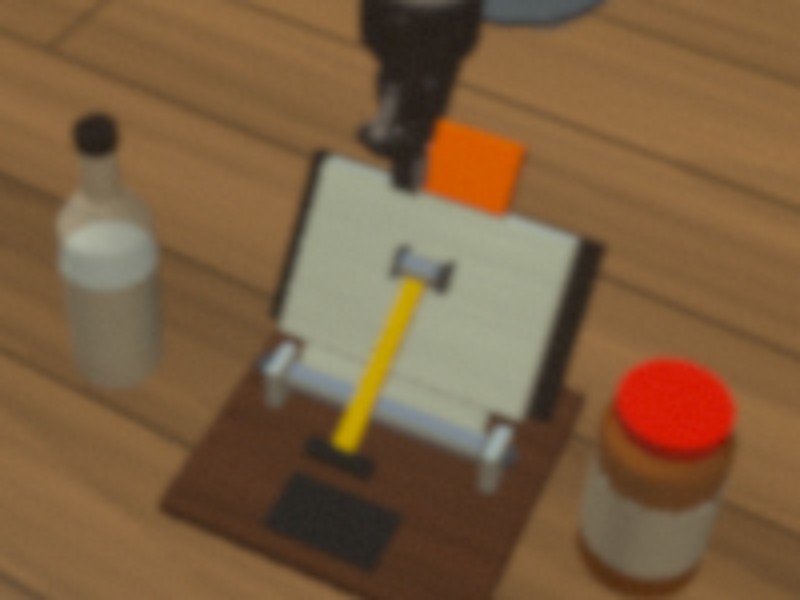

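The kickstand is down: the foot at (340,455) hangs above the plinth, and the jar and bottle are untouched. I'll check the foot numerically and then grasp the tab.

Run:
```python
from h import *
z=np.load("scene2.npz");m=mask(z["p"],"dark",(335,255,356,270));q=cloud("scene",z["d"])[m]
print("foot holder",(Rz(-yaw)@(np.median(q,0)-O)).round(3),m.sum())
move_l(W(-.04,0,.42),feed=.25)
command_gripper(.06,30)
print(inverse_kinematics(*grasp(-.6,1,.30)))
movep(*grasp(-.6,1,.36)) if inverse_kinematics(*grasp(-.6,1,.36)) is not None else movep(*grasp(-.6,1,.30))
s=sense();print(s["time_s"],s["position"].round(3),s["joint_pos"].round(2))
print(move_l(grasp(-.6,1)[0],feed=.1,until_force=25))
s=sense();print(s["time_s"],s["position"].round(4),grasp(-.6,1)[0].round(4),s["wrist_force"].round(1))
c,d=camera("scene");cv2.imwrite("pics/scene3.png",cv2.resize(c[120:270,260:460,::-1],(800,600)))
```

```text
foot holder [ 0.089 -0.001  0.091] 46
[ 0.72466116 -0.06666764 -1.24731997  2.19006673  0.43552038  0.46426795
 -0.80045546]
12.0917 [0.431 0.18  0.349] [ 0.72 -0.33 -1.07  2.16 -0.19  0.56 -0.2 ]
False
16.2417 [0.5165 0.186  0.22  ] [0.5165 0.186  0.22  ] [-0.7 -0.7 -0.8]
```

View pics/scene3.png

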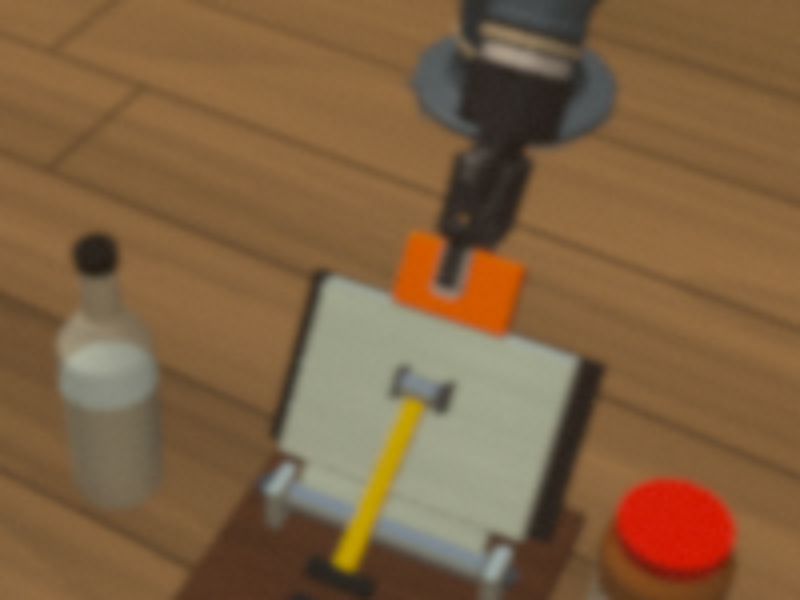

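The fingers straddle the orange tab at about (450,280), with the kickstand down. Next: close the gripper and swing the frame up the arc.

Run:
```python
from h import *
command_gripper(0,60)
s=sense();print(s["time_s"],s["finger_gap"],s["gripper_force"],s["wrist_force"].round(1))
for t in np.arange(-.5,-.04,.1):
    try: h=move_l(*grasp(t,1),feed=.06,until_force=35)
    except Unreachable as e: print(t,"unreach",e);break
    s=sense();print(round(t,2),h,round(s["time_s"],2),s["position"].round(3),s["wrist_force"].round(1),round(s["finger_gap"],4))
    if h or s["finger_gap"]<.01: break
```

```text
16.7583 0.015486893379419534 58.71102690696716 [-4.2 -1.5  2.7]
-0.5 False 17.26 [0.534 0.187 0.231] [-3.6 -2.1  4.1] 0.0153
-0.4 False 17.76 [0.553 0.189 0.24 ] [-1.9 -0.9  3.7] 0.015
-0.3 False 18.26 [0.573 0.191 0.247] [-1.9  0.4  1.8] 0.015
-0.2 False 18.76 [0.593 0.192 0.252] [-1.6  0.9  0.8] 0.015
-0.1 False 19.26 [0.614 0.194 0.256] [-1.7  2.  -0.9] 0.0153
```

Run:
```python
from h import *
def go(t,f):
    h=move_l(*grasp(t,1),feed=.03,until_force=f);s=sense()
    print(round(t,3),h,round(s["time_s"],2),(Rz(-yaw)@(s["position"]-O)).round(4),(Rz(-yaw)@s["wrist_force"]).round(1),round(s["finger_gap"],4));return h
go(-.03,25)
for t in np.arange(-.01,.06,.01):
    go(t,25);f=(Rz(-yaw)@sense()["wrist_force"])[0]
    if f<-9: break
sleep(.3);s=sense();print((Rz(-yaw)@s["wrist_force"]).round(1))
for n in("scene","top"):
    c,d=camera(n);np.savez(n+"4.npz",p=c,d=d)
    y,x=(150,260) if n=="scene" else (140,180)
    cv2.imwrite(f"pics/{n}4.png",cv2.resize(c[y:y+150,x:x+200,::-1],(800,600)))
```

```text
-0.03 False 19.9 [-6.700e-03  2.000e-04  2.565e-01] [-0.8  3.3 -4.7] 0.0155
-0.01 False 20.19 [-2.300e-03  2.000e-04  2.566e-01] [-0.5  3.8 -5.8] 0.0151
0.0 False 20.44 [-1.000e-04  2.000e-04  2.566e-01] [-0.5  5.5 -6.3] 0.0152
0.01 False 20.69 [1.800e-03 2.000e-04 2.566e-01] [-1.7  4.5 -6.6] 0.0156
0.02 False 20.94 [2.800e-03 2.000e-04 2.566e-01] [-8.3  2.6 -6.2] 0.0154
0.03 False 21.19 [3.800e-03 2.000e-04 2.567e-01] [-13.5   2.2  -4. ] 0.0157
[-13.5   1.1  -4.2]
```

View pics/scene4.png

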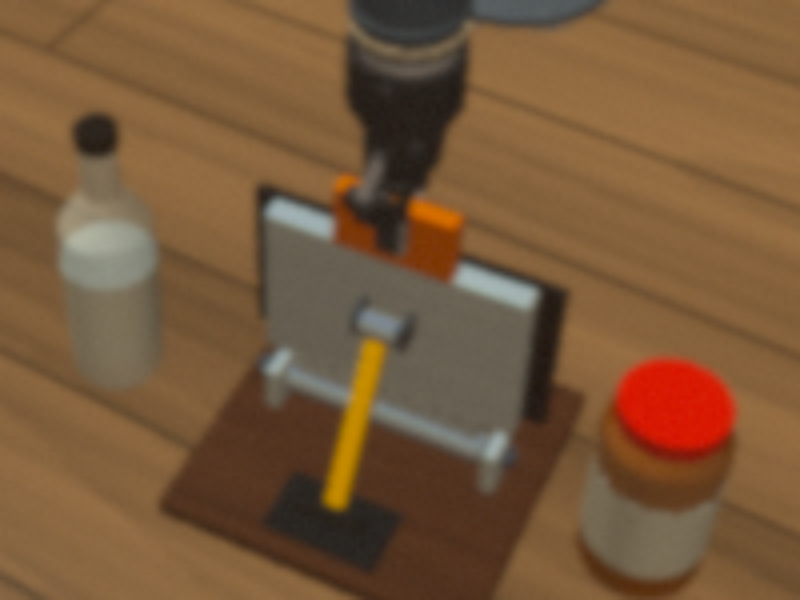

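View pics/top4.png

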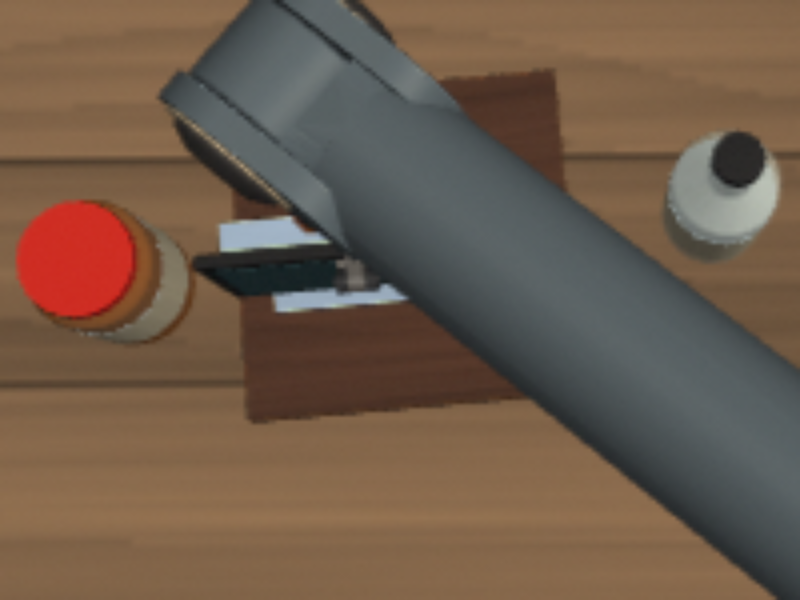

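The scene view shows the frame upright and held by the fingers at (390,230), with the foot on the black pad at (338,505). The top view shows the jar and bottle still standing in place. The contact force is a clear 13 N back against the pad, so I'm handing in.

```bash
python3 -c "
from h import *
s=sense();print(s['wrist_force'].round(1),s['finger_gap'],s['time_s']);print(finish_job())"
```

```text
[-14.8   0.8  -3.5] 0.015397779078705123 21.5917
the job is handed in; nothing more can be done
None
```

The job was handed in at 21.6 s: kickstand flipped fully down first, then the frame swung upright with its foot pressed on the pad (about 13 N) and held in the grip, and the jar and bottle still standing in place; no verdict came back.

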